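Check the lapping machine's dust filter against the light

TASK

Slide the clear guard of the lapping machine fully shut over the lap, fold the filter flap beside it right back, and draw the filter cassette up out of its bay by the red tab. Hold the cassette up to the inspection light - upright, facing the lit panel squarely, centred on it and about 8 cm in front of it, touching nothing but your gripper - and finish while still holding it there, with the guard left shut, the flap left open and the other things on the bench left where they stand.

Things in the scene. Friction and masses are not known exactly. Their poses are not given: they have to be found in the camera images.
- machine: Flat-lapping machine, cream box 240 (x) x 360 (y) x 150 (z) mm, fixed. Origin: centre of underside; front faces its -x, deck at z 150. Steel lap 140 mm across, 12 mm above the deck, at y +92. Filter bay: opening in the deck, x -48..48, y -150..-30 mm, floor at z 28, hidden under the flap. Guard rails 8 mm high along y at x +-113.
- guard (a joint): Slide of the clear dark-edged guard hood along the machine's y, m: 0 = fully shut over the lap (end stop), grows towards the machine's -y, to 0.165 where it stands over the flap and blocks it. Takes 2 to 3 N, stays where left. Hood 216 (x) x 160 (y) mm, roof at z 198 mm; shut it covers y +12..+172 mm of the machine.
- guard_handle (a point): Middle of the upper face of the orange grip on the guard's roof, at z = 224 mm. The grip is a block 60 (machine x) x 14 (machine y) x 26 mm tall below this point, centred on the roof; axes as the machine's.
- flap (a joint): Angle of the teal filter flap, rad: 0 = shut, lying on the deck; grows as its left edge rises; 1.57 = upright; stop at 1.85, leaning out over the machine's right side. Stiff friction hinge: it stays at any angle and takes about 2 N at the grip.
- flap_hinge (a point): Point on the flap's hinge axis, middle of its length; machine frame x 0, y -160, z 153 mm. The axis runs along the machine's x; opening turns the flap from the machine's +y up through +z towards -y.
- flap_handle (a point): Middle of the upper face of the flap's orange grip, 118 mm from the hinge axis along the flap, 30 mm off it along the flap's normal. Grip: block 36 (along the hinge) x 12 mm, 28 mm tall, standing on the flap, whose face is 2 mm off the axis. Flap 124 x 134 x 5 mm, free edge 136 mm from the axis. Axes turn with the flap: x along the hinge, z its normal.
- filter: Filter cassette, dark blue frame with cream pleats, 90 (x) x 18 (y) x 90 (z) mm, 0.1 to 0.2 kg, upright in two guide channels of the bay with 2 mm play. Origin: centre of underside; y is the normal of its two like pleated faces. Starts with axes along the machine's, at machine x 0, y -90, underside at z 28 mm. Comes straight up.
- filter_tab (a point): Middle of the upper face of the cassette's red pull tab, 114 mm above its underside (8 mm below the deck when in place). The tab is 36 (x) x 10 (y) x 24 mm tall, in the middle of the frame's top.
- filter_mid (a point): Centre of the cassette's frame, 45 mm above its underside; axes as the cassette's.
- lamp: Inspection light, fixed: an upright grey panel 20 (x) x 210 (y) x 170 (z) mm, from z = 85 to 255 mm, on a column and a round foot 130 mm across and 14 mm high. Origin: under the panel's lit face; the lit side faces its -x.
- lamp_face (a point): Centre of the lit face, 170 mm above the table; axes as the lamp's: -x points out of the lit face, z up.
- blower: Red rubber dust blower standing upright, 66 mm wide, 128 mm tall; bystander. Origin: underside.
- jar_a: Clear round parts jar 58 mm wide, 32 mm tall, on the table; bystander.
- jar_b: The same kind of jar, on the burgundy tray at the right; bystander.
- jar_c: The same kind of jar, on the burgundy tray; bystander.
- loupe: Black eye loupe 42 mm wide, 40 mm tall, on the burgundy tray; bystander.
- hammer: Small hammer 190 mm long lying on the table in front of the machine, to the right; bystander.

How it is judged:
On the way, in this order (a step that is already met when the one before it is completed fails the run):
1. the guard is slid fully shut over the lap (within 6 mm) (value of joint guard below 0.006 m), for 0.2 s.
2. the filter flap is folded back past 80 degrees, the guard still shut (value of joint flap above 1.4 rad and value of joint guard below 0.01 m), for 0.2 s.
3. the cassette is drawn up out of the bay in the fingers, its underside above the deck (z of filter in the frame of machine above 0.152 m and contact force between the fingers and filter above 1 N), for 0.2 s.
At the end, for the whole second after the job is handed in: The fingers hold the cassette still, touching nothing else: centre 35 to 130 mm in front of the lit face, within 40 mm of its centre sideways and in height, faces parallel to the panel within 15 degrees, upright within 11. Guard shut within 10 mm, flap open past 75 degrees (x of filter_mid in the frame of lamp_face between -0.13 and -0.035 m and y of filter_mid in the frame of lamp_face between -0.04 and 0.04 m and z of filter_mid in the frame of lamp_face between -0.04 and 0.04 m and angle between the y axis of filter and the x axis of lamp, either way round below 0.26 rad and angle between filter's own z axis and vertical below 0.2 rad and linear speed of filter below 0.02 m/s and contact force between the fingers and filter above 1 N and contact force between filter and lamp below 0.1 N and contact force between filter and machine below 0.1 N and value of joint guard below 0.01 m and value of joint flap above 1.3 rad); the arm keeps its last pose, push and grip.
It fails at once if a bystander on the bench is pushed more than 30 mm (distance of any of blower, jar_a, jar_b, jar_c, loupe, hammer from where it was at the start of the episode above 0.03 m).
It also fails if it takes over 72 s, if anything falls off the work surface, if the arm or the gripper's body presses on something with over 40 N, if the wrist force passes 120 N, or if a joint passes its speed limit or range.

ROBOT

A 6-joint arm with a two-finger parallel gripper is mounted at the origin on the work surface. World frame = base frame: x ahead of the robot, y to its left, z up, the work surface at z = 0. Lengths are in m, angles in rad, forces in N, time in s.
With the tool pointing down it reaches from about 0.35 to 0.875 m from the base axis. Payload 4.2 kg.
Tool frame: the origin (TCP) lies between the finger pads; the fingertips stand 25 mm ahead of it and the grasp point (between the pads) lies 6 mm ahead of it; z points along the fingers, y is the line along which they close (so a half turn about z gives the same grasp; the last joint's range is limited). The gripper opens to 85 mm and grips with 20 to 120 N. Pads are 22 mm wide; open, the fingers measure 114 mm over their backs; the gripper's body (76 mm by 85 mm) begins 54 mm behind the grasp point. The pads swing forward as they close: fully open they stand 13 mm farther back than shut.
Start: joints at [1.492, 0.385, 0.008, 0, -1.194, -0.259], TCP at [0.207, 0.59, 0.256] pointing down, gripper open.
Joint ranges: [-3.14, 3.14], [-1.21, 2.06], [-1.07, 1.41], [-3.16, 2.05], [-2.99, -0.16], [-3.1, 3.1]. Speed limits (rad/s): [2.79, 2.79, 3.14, 3.14, 3.14, 3.14].

INTERFACE

Orientations are given as a 3x3 rotation matrix whose columns are the frame's x, y, z axes.
In Python, from plant import env gives the robot as it stands. Calls block until the motion is done:
- env.move_to(position, orientation): joint-space move of the TCP to a pose.
- env.movel(position, orientation=None, vel=0.15): straight line of the TCP; orientation=None keeps the orientation; vel is the mean speed in m/s.
- env.move_j(angles): joint-space move.
- env.release() and env.close_gripper(): open the fingers fully, or close them until they stop; the grip force is fixed at half the most.
- env.wait(seconds).
- env.solve_ik(position, orientation): joint angles nearest the present ones, or None.
- env.get_obs(): the state.
- env.camera(name): name is "side" or "top"; returns the picture (384x512x3 uint8, red, green, blue); there is no depth.
- env.camera_info(name): a dict with "fx", "fy", "cx", "cy" (pixels), "rvec" (rotation vector, rad) and "tvec" (3), from world to camera coordinates, as OpenCV has them. Camera axes: x right, y down, z forward; pixel columns grow to the right and rows downward; lengths in m; the calibration is good to about 2 mm. A picture is of the moment at which its call begins. camera_info takes no time and is no camera call.
A pose or a line that the arm cannot do raises env.IKError and nothing moves.
- env.finish_job(): hands the job in; it is judged then, once.
Trained networks look in the newest picture that a camera, given by its name, has taken for a name from the list of things; names that differ only in an ending like _2 or _b are one class to them, and where a whole thing is asked for, a point or a joint stands for the part that bears it (a point fixed in the world has none). Each returns a list of dicts, best first, with "confidence" (0 to 1); they miss things now and then, are a little off and sometimes report something else, mostly with a low value. They report only what shows in the picture. A call takes as long as a camera call.
- env.look_for(name, camera): "extent" ([left, top, right, bottom] in pixels, round what is visible of it).
- env.masks_of(name, camera): "pixels" (384x512 bool, what is visible of it) and "extent" ([left, top, right, bottom] in pixels, round what is visible of it).
The state is a dict: "time_s": time; "joint_pos": joint angles; "dq": joint speeds; "effort": joint torques, N m; "eef_pos": TCP position; "ee_rot": TCP orientation; "force": force on the tool from outside, world axes, zero at the start; "torque": the same for the moment, N m; "opening": opening from 0.0 (shut) to 1.0 (fully open); "gripper_force": force on a finger pad.
Only numpy, scipy, OpenCV 4.12 (cv2) and the standard library are available. Lean on these libraries where they do the work, as an engineer would, in place of code of your own. Each camera call takes 0.05 s, during which the arm holds its last target. There are 200 camera calls.

## Working session

There is one attempt and no reset: what is moved stays moved. The work goes in short steps, each a Python script; the robot and the scene stay as the last script left them, time stands still between calls to the robot, and variables do not carry over. Pictures are saved under pics/ and viewed, at most 10 in all, crops included, and the job is handed in when it is done.

```bash
ls; mkdir -p pics; python3 - <<'E'
from plant import env
import cv2
for c in("side","top"):
    im=env.camera(c); cv2.imwrite(f"pics/{c}0.png",im[:,:,::-1]); i=env.camera_info(c); print(c,i)
    for n in ("machine","guard_handle","flap_handle","flap","guard","lamp","blower","jar_a","hammer","loupe"):
        print(n,[(d["extent"],round(d["confidence"],2)) for d in env.look_for(n,c)][:4])
E
```

```text
pics
side {'fx': 428.39948989042256, 'fy': 428.39948989042256, 'cx': 255.88666703852093, 'cy': 193.76342036913, 'rvec': array([ 2.30206194, -0.27670971,  0.11887012]), 'tvec': array([-0.49432116,  0.15204098,  1.45639915])}
machine [([230.7, 143.3, 328.0, 257.6], 0.6)]
guard_handle [([263.7, 194.6, 307.7, 214.3], 0.62), ([244.0, 159.8, 321.6, 208.8], 0.59)]
flap_handle [([265.1, 193.9, 305.6, 214.8], 0.96)]
flap [([231.9, 80.3, 266.9, 152.5], 0.73), ([263.6, 198.5, 306.0, 216.3], 0.71)]
guard [([243.9, 161.3, 320.9, 209.1], 0.75)]
lamp [([233.1, 78.3, 263.3, 149.8], 0.59)]
blower [([197.3, 155.1, 208.8, 181.3], 0.83), ([266.7, 351.0, 289.2, 381.5], 0.69)]
jar_a [([263.7, 349.9, 289.7, 378.1], 0.62), ([296.4, 320.9, 317.1, 342.2], 0.59), ([234.6, 79.3, 267.5, 150.7], 0.2)]
hammer [([171.2, 281.1, 231.0, 325.2], 0.59)]
loupe [([259.1, 318.2, 276.7, 336.3], 0.46)]
top {'fx': 348.190638495358, 'fy': 348.190638495358, 'cx': 255.085661140041, 'cy': 189.07689256389224, 'rvec': array([ 2.20334788, -2.15390147,  0.07388818]), 'tvec': array([-0.05330798,  0.50567894,  1.24778267])}
machine [([195.0, 127.2, 309.5, 208.0], 0.74)]
guard_handle [([239.2, 130.7, 293.9, 203.1], 0.66)]
flap_handle [([285.5, 152.1, 298.0, 183.2], 0.65)]
flap [([286.1, 151.4, 299.3, 191.1], 0.81), ([239.5, 129.8, 292.3, 201.5], 0.68)]
guard [([234.9, 130.7, 289.7, 202.1], 0.58), ([371.6, 177.5, 386.5, 195.4], 0.26)]
lamp [([78.7, 129.8, 147.9, 184.6], 0.76)]
blower [([168.7, 224.2, 188.2, 237.6], 0.7)]
jar_a [([166.8, 113.1, 187.2, 133.2], 0.73), ([371.3, 179.4, 389.3, 195.5], 0.63), ([392.4, 206.2, 410.4, 223.9], 0.59), ([235.7, 130.9, 289.3, 203.5], 0.56)]
hammer [([318.4, 231.9, 348.4, 287.3], 0.92), ([286.8, 151.1, 298.2, 185.7], 0.21)]
loupe [([363.6, 206.0, 378.7, 218.9], 0.5)]
```

```bash
python3 - <<'E'
import cv2
a=cv2.imread("pics/side0.png")[60:384,150:350];b=cv2.imread("pics/top0.png")[90:300,60:420]
cv2.imwrite("pics/s1.png",cv2.resize(a,None,fx=1.85,fy=1.85,interpolation=cv2.INTER_CUBIC));cv2.imwrite("pics/t1.png",cv2.resize(b,None,fx=2.2,fy=2.2,interpolation=cv2.INTER_CUBIC))
E
```

```text
(no output)
```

View pics/s1.png

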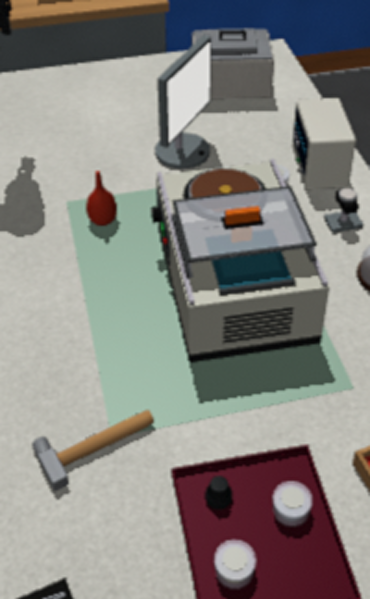

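View pics/t1.png

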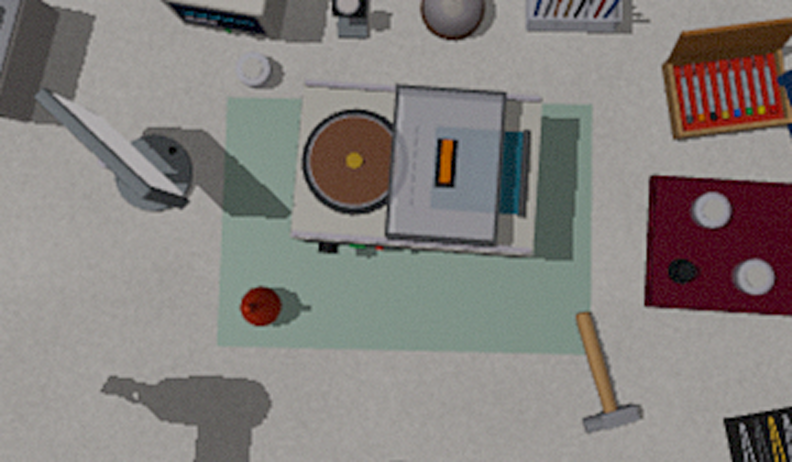

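Top crop: the lap is at (354,160), the orange guard grip at (446,162), the flap at (515,170) and the lamp panel runs (45,95)-(185,200), with its lit side towards the upper right. I'll enlarge the lamp and machine for corner clicks.

```bash
python3 - <<'E'
import cv2,numpy as np
s=cv2.imread("pics/side0.png");t=cv2.imread("pics/top0.png")
z=lambda im,x,y,w,h,f:cv2.resize(im[y:y+h,x:x+w],None,fx=f,fy=f,interpolation=cv2.INTER_CUBIC)
A=z(s,225,70,60,90,6);B=z(t,70,120,90,70,4.8)
o=np.zeros((540,800,3),np.uint8);o[:,:360]=A;o[:336,360:792]=B
cv2.imwrite("pics/lamp.png",o)
cv2.imwrite("pics/mach.png",z(t,185,118,130,95,6))
for n,im in(("s",s),("t",t)):
    h=cv2.cvtColor(im,cv2.COLOR_BGR2HSV)
    for c,lo,hi in(("orange",(5,200,150),(18,255,255)),("yellow",(20,130,120),(30,255,255))):
        k,_,st,ce=cv2.connectedComponentsWithStats(cv2.inRange(h,lo,hi))
        print(n,c,[(st[i].tolist(),ce[i].round(1).tolist()) for i in range(1,k) if st[i,4]>5])
E
```

```text
s orange [([272, 172, 18, 4, 30], [280.2, 173.8]), ([356, 313, 4, 3, 9], [357.7, 313.9])]
s yellow [([269, 160, 6, 4, 16], [271.5, 161.8]), ([365, 326, 3, 2, 6], [366.0, 326.5]), ([376, 344, 5, 3, 12], [378.4, 345.1])]
t orange [([260, 154, 5, 19, 69], [262.4, 162.9])]
t yellow [([404, 138, 4, 4, 11], [405.6, 139.5]), ([388, 141, 3, 3, 8], [389.1, 141.9]), ([217, 159, 8, 8, 39], [220.6, 162.5]), ([409, 280, 3, 3, 6], [409.8, 280.8]), ([410, 284, 3, 6, 11], [410.9, 286.3]), ([411, 292, 2, 4, 7], [411.6, 293.3]), ([414, 302, 5, 14, 27], [416.4, 308.2])]
```

View pics/lamp.png

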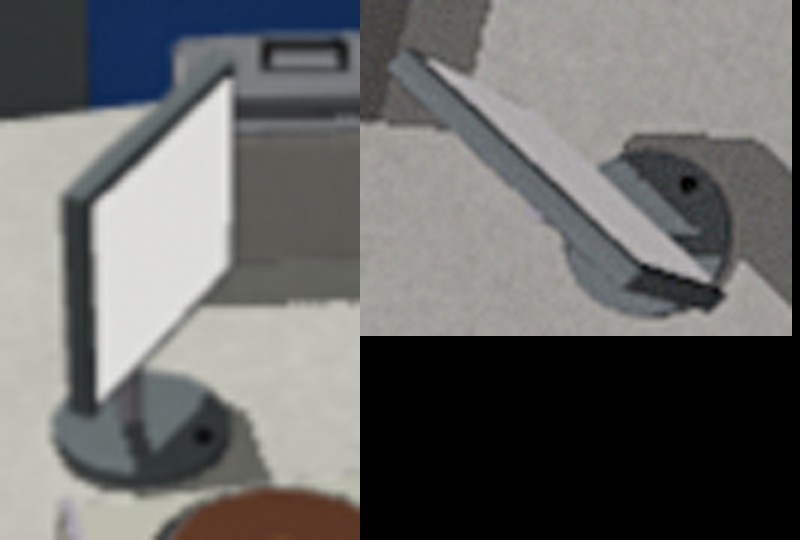

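View pics/mach.png

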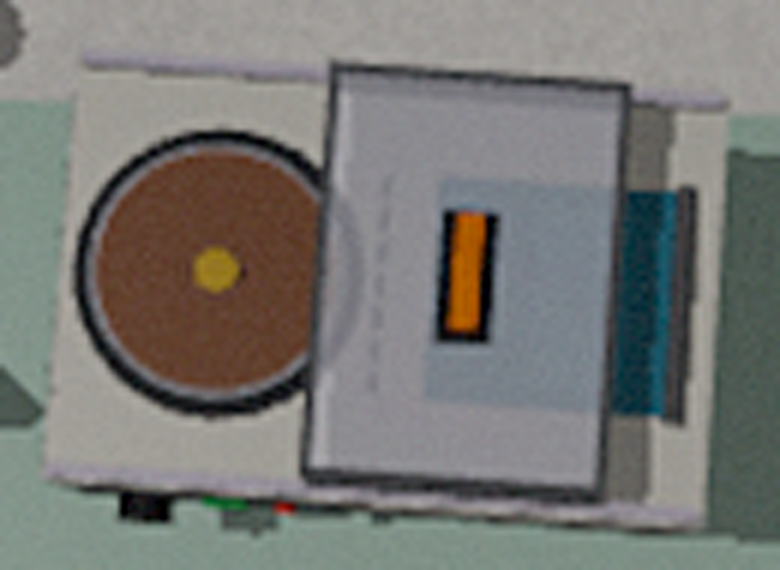

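```bash
cat > h.py <<'E'
import cv2,numpy as np
from plant import env
from scipy.optimize import least_squares
from scipy.spatial.transform import Rotation as R
def proj(c,P):
    i=env.camera_info(c);K=np.array([[i["fx"],0,i["cx"]],[0,i["fy"],i["cy"]],[0,0,1.]])
    return cv2.projectPoints(np.array(P,float).reshape(-1,3),i["rvec"],i["tvec"],K,None)[0][:,0]
def T(p,L): # p=x,y,yaw
    c,s=np.cos(p[2]),np.sin(p[2]);L=np.atleast_2d(np.array(L,float))
    return np.c_[p[0]+c*L[:,0]-s*L[:,1],p[1]+s*L[:,0]+c*L[:,1],L[:,2]]
def fit(obs,p0,n=0):
    def f(p):
        return np.concatenate([(proj(c,T(p,L(p) if callable(L) else L))-px).ravel() for c,L,px in obs])
    r=least_squares(f,p0,loss="soft_l1"); return r.x,f(r.x).reshape(-1,2).round(1)
def save(img,name,f=1):
    cv2.imwrite(name,cv2.resize(img[:,:,::-1],None,fx=f,fy=f,interpolation=cv2.INTER_CUBIC))
E
python3 - <<'E'
from h import *
a=lambda u,v:(185+u/6,118+v/6)
obs=[("top",[[.115,.18,.156],[.115,-.18,.156],[-.115,.18,.156],[-.115,-.18,.156],[0,.092,.164]],np.array([a(82,61),a(727,104),a(45,474),a(704,521),(220.6,162.5)])),
 ("side",[[0,.092,.164]],np.array([(271.5,161.8)])),
 ("top",lambda p:[[0,p[3],.224]],np.array([(262.6,162.9)])),
 ("side",lambda p:[[0,p[3],.224]],np.array([(280.2,174.5)]))]
m,r=fit(obs,[.5,0,0,0]);print("machine",m.round(4),"guard",.092-m[3],r.tolist())
s=lambda u,v:(225+u/6,70+v/6);t=lambda u,v:(70+(u-360)/4.8,120+v/4.8)
def lit(p):
    w,h=.105-p[3],.085-p[3]
    return [[0,sy*w,.17+sz*h] for sy,sz in((-1,1),(1,1),(1,-1),(-1,-1))]
side=[s(94,205),s(234,75),s(232,265),s(95,402)]
# at lit face looking along +x: left is +y
for order in (0,1):
    L=(lambda p:lit(p)) if order else (lambda p:[lit(p)[k] for k in(1,0,3,2)])
    sg=-1 if order else 1
    obs=[("side",L,np.array(side)),("top",[[0,-sg*.105,.255],[0,sg*.105,.255]],np.array([t(412,50),t(645,262)]))]
    for y0 in(2.2,-.8):
        l,r=fit(obs,[.6,.5,y0,.005]);print("lamp",order,l.round(4),r.tolist())
o=env.get_obs();print(o["eef_pos"],o["ee_rot"])
b=env.camera_info("top");Rm=cv2.Rodrigues(b["rvec"])[0];print(-Rm.T@b["tvec"])
E
```

```text
machine [ 0.5733 -0.0232 -0.05   -0.0424] guard 0.13435425028976333 [[-1.1, -1.2], [0.7, -0.7], [-0.9, -0.4], [0.1, -0.2], [0.6, 0.5], [-1.1, 1.3], [0.2, 0.3], [-0.4, -0.2]]
lamp 0 [0.5941 0.4093 2.4068 0.0091] [[-0.6, 0.7], [-0.4, 0.6], [-0.4, 0.9], [0.3, 0.8], [-0.8, -3.5], [-0.1, -0.0]]
lamp 0 [0.5941 0.4093 2.4068 0.0091] [[-0.6, 0.7], [-0.4, 0.6], [-0.4, 0.9], [0.3, 0.8], [-0.8, -3.5], [-0.1, -0.0]]
lamp 1 [ 0.5941  0.4093 -0.7348  0.0091] [[-0.6, 0.7], [-0.4, 0.6], [-0.4, 0.9], [0.3, 0.8], [-0.8, -3.5], [-0.1, -0.0]]
lamp 1 [ 0.5941  0.4093 -0.7348  0.0091] [[-0.6, 0.7], [-0.4, 0.6], [-0.4, 0.9], [0.3, 0.8], [-0.8, -3.5], [-0.1, -0.0]]
[0.20709796 0.58968958 0.2563188 ] [[ 9.43487140e-01 -3.31409138e-01  5.96090378e-06]
 [-3.31409138e-01 -9.43487137e-01  7.74985025e-05]
 [-2.00596759e-05 -7.50943384e-05 -9.99999997e-01]]
[ 0.4107594  -0.05323329  1.28216904]
```

```bash
cat >> h.py <<'E'
M=[.5733,-.0232,-.05]; LAMP=[.5941,.4093,2.4068]
def W(x,y,z,m=None): return T(m or M,[x,y,z])[0]
def down(yaw):  # tool down, tool y along world yaw, half turn nearest the present one
    y=np.array([np.cos(yaw),np.sin(yaw),0]); 
    if y@env.get_obs()["ee_rot"][:,1]<0: y=-y
    z=np.array([0,0,-1.]); return np.c_[np.cross(y,z),y,z]
def st(k=""):
    o=env.get_obs();print(k,round(o["time_s"],2),o["eef_pos"].round(4),"F",o["force"].round(1),"op",round(o["opening"],3),"gf",round(float(np.max(o["gripper_force"])),1),"q",o["joint_pos"].round(2));return o
E
python3 - <<'E'
from h import *
o=st()
env.movel(o["eef_pos"]+[0,0,.12],vel=.25)
D=down(M[2]+np.pi/2)
gy=-.0424
env.move_to(W(0,gy,.31),D);st("above")
env.movel(W(0,gy,.231),vel=.1);st("at")
save(env.camera("top")[110:220,180:320],"pics/g1.png",5)
env.close_gripper();st("closed")
E
```

```text
1.1 [0.2071 0.5897 0.2563] F [ 0.7 -0.7  0.6] op 1.001 gf 0.0 q [ 1.49  0.38  0.01 -0.   -1.19 -0.26]
above 4.39 [ 0.5713 -0.0649  0.31  ] F [-0.2  0.2 -0.1] op 1.0 gf 0.0 q [ 0.17  0.27 -0.03 -0.   -1.28  1.35]
at 5.33 [ 0.5717 -0.0655  0.2317] F [ 0.5 -0.5  0.1] op 1.001 gf 0.0 q [ 0.17  0.32 -0.16  0.   -1.1   1.35]
closed 6.04 [ 0.5712 -0.0654  0.2314] F [-1.2  1.   2.4] op 0.145 gf 60.4 q [ 0.17  0.32 -0.16 -0.   -1.1   1.35]
```

View pics/g1.png

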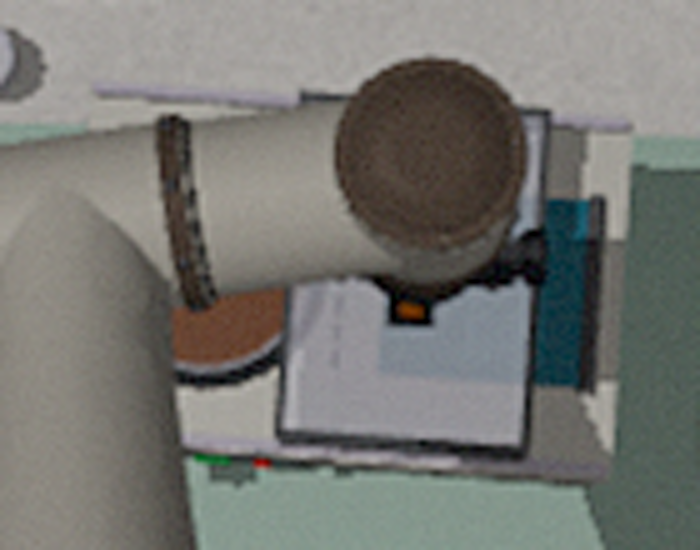

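The picture shows the gripper over the orange grip, near (410,310). It closed at about 12 mm, so it has the grip. Next I slide until I feel the end stop.

```bash
python3 - <<'E'
from h import *
env.movel(W(0,.078,.231),vel=.12);st("slid")
for y in np.arange(.082,.106,.002):
    env.movel(W(0,y,.231),vel=.05);o=env.get_obs()
    f=o["force"]@[np.sin(.05),np.cos(.05),0]; a=T([0,0,.05],o["eef_pos"]-W(0,0,0))[0]
    print(round(y,3),round(f,1),a.round(4))
    if f<-9: break
env.release();o=st("rel");env.movel(o["eef_pos"]+[0,0,.07],vel=.2)
st()
E
```

```text
slid 7.19 [0.5774 0.0551 0.2314] F [-1.3  2.3  5.2] op 0.148 gf 60.8 q [ 0.37  0.33 -0.14 -0.   -1.1   1.15]
0.082 0.8 [2.000e-04 8.180e-02 2.313e-01]
0.084 -1.1 [2.000e-04 8.350e-02 2.314e-01]
0.086 -0.8 [2.000e-04 8.560e-02 2.314e-01]
0.088 -1.2 [2.000e-04 8.770e-02 2.313e-01]
0.09 -1.3 [2.000e-04 8.970e-02 2.313e-01]
0.092 -0.7 [2.000e-04 9.170e-02 2.313e-01]
0.094 -0.4 [2.000e-04 9.370e-02 2.313e-01]
0.096 -1.7 [2.000e-04 9.570e-02 2.313e-01]
0.098 -6.1 [2.000e-04 9.600e-02 2.313e-01]
0.1 -13.1 [2.000e-04 9.620e-02 2.313e-01]
rel 10.39 [0.5783 0.0769 0.231 ] F [0.3 0.1 0.4] op 0.998 gf 0.0 q [ 0.41  0.33 -0.14 -0.   -1.1   1.11]
 10.89 [0.5782 0.077  0.3016] F [ 0.1 -0.3 -0.8] op 1.002 gf 0.0 q [ 0.41  0.29 -0.02 -0.   -1.26  1.11]
```

```bash
sed -i 's/^M=\[[^]]*\]/M=[.5735,-.0192,-.05]/' h.py; cat >> h.py <<'E'
def flap_pose(th,r=.118,h=.029,lag=0,sgn=1):
    p=[0,-.16+r*np.cos(th)-h*np.sin(th),.153+r*np.sin(th)+h*np.cos(th)]
    t=th-lag; n=np.array([0,-np.sin(t),np.cos(t)]); y=np.array([sgn,0,0.]); z=-n
    Q=R.from_euler("z",M[2]).as_matrix()@np.c_[np.cross(y,z),y,z]
    return W(*p),Q
E
python3 - <<'E'
from h import *
for s in(1,-1):
  for lag in(0,.3,.6):
    print(s,lag,[None if q is None else q.round(2).tolist() for q in (env.solve_ik(*flap_pose(t,lag=lag*t/1.7,sgn=s)) for t in(0,.5,1,1.4,1.7))])
for s in(1,-1):print(env.solve_ik(*flap_pose(0,h=.1,sgn=s)))
im=env.camera("side");save(im[130:230,210:340],"pics/f1.png",6)
h=cv2.cvtColor(im,cv2.COLOR_RGB2HSV);k,_,q,ce=cv2.connectedComponentsWithStats(cv2.inRange(h,(5,180,100),(18,255,255)))
print([(q[i].tolist(),ce[i].round(1).tolist()) for i in range(1,k) if q[i,4]>8])
print(proj("side",[W(0,-.042,.183),W(0,-.042,.169),W(0,.092,.224)]))
E
```

```text
1 0 [[0.18, 0.36, -0.22, 0.0, -0.98, 2.92], [-0.14, 0.39, 0.06, -0.51, -1.33, -2.9], [-0.44, 0.53, 0.27, -0.91, -1.74, -2.7], [-0.61, 0.69, 0.37, -1.2, -2.03, -2.68], [-0.7, 0.82, 0.41, -1.42, -2.21, -2.72]]
1 0.3 [[0.18, 0.36, -0.22, 0.0, -0.98, 2.92], [-0.09, 0.37, 0.03, -0.43, -1.28, -2.96], [-0.37, 0.48, 0.24, -0.77, -1.63, -2.75], [-0.55, 0.61, 0.36, -1.01, -1.9, -2.68], [-0.65, 0.73, 0.43, -1.19, -2.07, -2.68]]
1 0.6 [[0.18, 0.36, -0.22, 0.0, -0.98, 2.92], [-0.04, 0.35, 0.0, -0.34, -1.23, -3.03], [-0.29, 0.43, 0.19, -0.63, -1.53, -2.81], [-0.47, 0.54, 0.32, -0.82, -1.75, -2.71], [-0.57, 0.64, 0.4, -0.96, -1.9, -2.67]]
-1 0 [[0.18, 0.36, -0.22, 0.0, -0.98, -0.23], [-0.14, 0.39, 0.06, -0.51, -1.33, 0.24], [-0.44, 0.53, 0.27, -0.91, -1.74, 0.44], [-0.61, 0.69, 0.37, -1.2, -2.03, 0.46], [-0.7, 0.82, 0.41, -1.42, -2.21, 0.42]]
-1 0.3 [[0.18, 0.36, -0.22, 0.0, -0.98, -0.23], [-0.09, 0.37, 0.03, -0.43, -1.28, 0.18], [-0.37, 0.48, 0.24, -0.77, -1.63, 0.39], [-0.55, 0.61, 0.36, -1.01, -1.9, 0.46], [-0.65, 0.73, 0.43, -1.19, -2.07, 0.46]]
-1 0.6 [[0.18, 0.36, -0.22, 0.0, -0.98, -0.23], [-0.04, 0.35, 0.0, -0.34, -1.23, 0.11], [-0.29, 0.43, 0.19, -0.63, -1.53, 0.33], [-0.47, 0.54, 0.32, -0.82, -1.75, 0.43], [-0.57, 0.64, 0.4, -0.96, -1.9, 0.47]]
[ 0.17518275  0.30175238 -0.12418284  0.         -1.1448611   2.9164099 ]
[ 0.17518275  0.30175238 -0.12418284  0.         -1.1448611  -0.22518275]
[([264, 147, 16, 8, 89], [271.8, 150.7]), ([276, 182, 10, 9, 73], [280.3, 185.6]), ([381, 223, 7, 13, 17], [384.0, 229.0]), ([403, 287, 8, 9, 9], [406.4, 291.0]), ([412, 297, 6, 8, 9], [414.2, 300.6]), ([355, 313, 6, 5, 20], [357.3, 314.6]), ([423, 312, 7, 8, 11], [425.9, 315.3]), ([363, 324, 4, 5, 9], [364.1, 325.7]), ([375, 343, 5, 6, 10], [376.3, 344.7])]
[[279.05827418 183.12509822]
 [278.90825888 186.35424921]
 [270.55278301 148.52266439]]
```

View pics/f1.png

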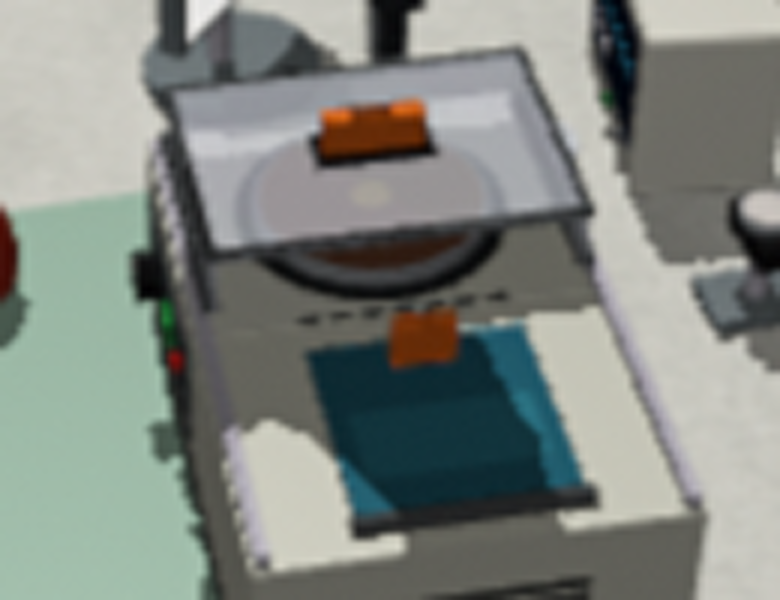

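The side crop shows the guard shut, with its grip at (372,130), and the flap grip at (424,338), within about 1 px of prediction. I grasp it along the hinge and swing it.

```bash
sed -i 's/^M=\[[^]]*\]/M=[.5748,-.0192,-.05]/' h.py; python3 - <<'E'
from h import *
env.move_to(*flap_pose(0,h=.1,sgn=-1))
env.movel(flap_pose(0,h=.029,sgn=-1)[0],vel=.12);st("at")
env.close_gripper();st("closed")
for t in np.arange(.14,1.73,.14):
    env.movel(*flap_pose(t,sgn=-1),vel=.1)
    o=env.get_obs();print(round(t,2),o["force"].round(1),o["torque"].round(2),round(o["opening"],3))
    if np.linalg.norm(o["force"])>35: break
st()
E
```

```text
at 12.9 [ 0.5733 -0.061   0.1827] F [ 0.1 -0.3  0.5] op 1.002 gf 0.0 q [ 0.18  0.37 -0.22  0.   -0.98 -0.22]
closed 13.42 [ 0.5742 -0.0612  0.1831] F [ 3.4 -0.3  2.4] op 0.407 gf 61.6 q [ 0.17  0.37 -0.22  0.   -0.98 -0.23]
0.14 [5.1 2.3 1.2] [ 0.27 -1.03 -0.11] 0.406
0.28 [5.8 2.6 3.5] [ 0.13 -1.27 -0.36] 0.406
0.42 [5.1 1.4 4.3] [-0.14 -1.27 -0.63] 0.404
0.56 [5.  1.  4.1] [-0.22 -1.26 -0.81] 0.409
0.7 [5.2 1.1 5.5] [-0.25 -1.19 -1.02] 0.403
0.84 [5.2 1.3 6.2] [-0.29 -0.97 -1.2 ] 0.404
0.98 [ 5.5 -0.8  7.3] [-0.26 -0.98 -1.37] 0.412
1.12 [ 5.1 -1.2  8.6] [-0.16 -0.79 -1.49] 0.407
1.26 [ 5.9 -2.5  9.9] [ 0.01 -0.56 -1.65] 0.405
1.4 [ 4.9 -3.7 10.5] [ 0.25 -0.41 -1.82] 0.407
1.54 [ 5.8 -5.   9.8] [ 0.66 -0.07 -1.95] 0.405
1.68 [ 6.4 -5.4 11.3] [ 1.    0.15 -1.95] 0.406
 17.22 [ 0.5659 -0.2207  0.2677] F [ 6.4 -5.4 11.3] op 0.406 gf 62.2 q [-0.69  0.82  0.42 -1.41 -2.2   0.42]
```

```bash
sed -i 's/^M=\[[^]]*\]/M=[.5763,-.0192,-.05]/' h.py; python3 - <<'E'
from h import *
env.release();o=env.get_obs()
env.movel(o["eef_pos"]-.1*o["ee_rot"][:,2],vel=.25)
env.movel(env.get_obs()["eef_pos"]+[0,-.02,.2],vel=.3);st("up")
for c in("top","side"):
    im=env.camera(c);e=proj(c,[W(0,-.09,.142)])[0];print(c,"pred tab",e)
    h=cv2.cvtColor(im,cv2.COLOR_RGB2HSV);k=cv2.inRange(h,(0,130,60),(6,255,255))|cv2.inRange(h,(174,130,60),(180,255,255))
    n,_,q,ce=cv2.connectedComponentsWithStats(k)
    print([(q[i].tolist(),ce[i].round(1).tolist()) for i in range(1,n) if q[i,4]>3 and np.hypot(*(ce[i]-e))<40])
    x,y=int(e[0])-45,int(e[1])-50
    (A:=globals().setdefault("L",[])).append(cv2.resize(im[y:y+100,x:x+80],None,fx=5,fy=5,interpolation=cv2.INTER_CUBIC))
save(np.hstack(L),"pics/b1.png")
E
```

```text
up 19.13 [ 0.5595 -0.3395  0.4547] F [-0.7 -0.5 -1.5] op 0.999 gf 0.0 q [-0.88  0.77  0.8  -1.77 -2.39 -0.17]
top pred tab [275.65405719 167.04449414]
[([275, 162, 4, 12, 44], [276.4, 167.3])]
side pred tab [282.82217801 202.19950763]
[]
```

View pics/b1.png

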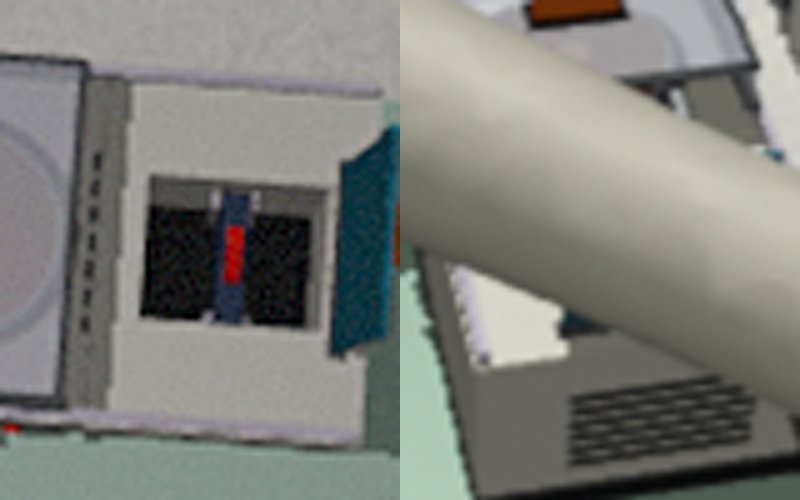

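Top crop: the flap stands open and the red tab is at (234,253), about 2 mm further towards -y than predicted. I split the difference and go down carefully.

```bash
sed -i 's/^M=\[[^]]*\]/M=[.5763,-.0212,-.05]/' h.py; cat >> h.py <<'E'
def downy(yaw):
    y=np.array([np.cos(yaw),np.sin(yaw),0]);z=np.array([0,0,-1.]);return np.c_[np.cross(y,z),y,z]
E
python3 - <<'E'
from h import *
D=downy(M[2]+np.pi/2)
print(env.solve_ik(W(0,-.09,.40),D))
env.move_to(W(0,-.09,.40),D);st()
env.movel(W(0,-.09,.175),vel=.2);o=st("pre");f0=o["force"]
for z in(.167,.162,.158,.154,.15):
    env.movel(W(0,-.09,z),vel=.04);f=env.get_obs()["force"]-f0;print(z,f.round(1))
    if np.linalg.norm(f)>6:
        env.movel(W(0,-.09,.17),vel=.1);break
else:
    env.close_gripper();st("closed")
E
```

```text
[ 0.08601546  0.2501082   0.16650324  0.         -1.48719137 -1.70681178]
 20.79 [ 0.5718 -0.1113  0.3989] F [ 0.  -0.2  0. ] op 1.004 gf 0.0 q [ 0.09  0.25  0.17 -0.   -1.49 -1.71]
pre 22.07 [ 0.5724 -0.1114  0.176 ] F [-0.5 -0.2  0.6] op 0.997 gf 0.0 q [ 0.09  0.38 -0.21  0.   -0.97 -1.71]
0.167 [ 0.9  1.2 -0.7]
0.162 [ 0.1  1.8 -1.7]
0.158 [ 1.4  2.5 -1.4]
0.154 [ 0.8  2.5 -1. ]
0.15 [-0.3  3.6  0.1]
closed 24.12 [ 0.572  -0.1111  0.1502] F [0.  0.2 0.6] op 0.096 gf 62.3 q [ 0.09  0.41 -0.24  0.   -0.92 -1.71]
```

```bash
python3 - <<'E'
from h import *
env.movel(W(0,-.09,.20),vel=.06);st("l1")
env.movel(W(0,-.09,.39),vel=.15);env.wait(.3);st("l2")
D=down(LAMP[2]);P=lambda z:T(LAMP,[-.08,0,z])[0]
print(env.solve_ik(P(.39),D))
env.movel(P(.39),D,vel=.15);st("over")
env.movel(P(.247),vel=.1);env.wait(.3);st("there")
L=[]
for c,(x,y,w,h) in(("top",(70,95,130,110)),("side",(215,60,100,110))):
    im=env.camera(c);L.append(cv2.resize(im[y:y+h,x:x+w],(int(w*3.4),int(h*3.4)),interpolation=cv2.INTER_CUBIC))
save(np.hstack(L),"pics/e1.png")
E
```

```text
l1 25.11 [ 0.5715 -0.111   0.1995] F [ 0.2  0.7 -1.8] op 0.098 gf 62.0 q [ 0.09  0.36 -0.18 -0.   -1.03 -1.71]
l2 26.82 [ 0.5718 -0.1111  0.3896] F [-0.2  0.7 -1.2] op 0.101 gf 62.0 q [ 0.09  0.25  0.14 -0.   -1.46 -1.71]
[ 0.71492061  0.57177724  0.63595752  0.         -1.63497661 -1.44971327]
over 30.13 [0.6535 0.3552 0.3902] F [ 0.3 -0.4 -0.9] op 0.095 gf 62.0 q [ 0.71  0.57  0.64  0.   -1.64 -1.45]
there 32.02 [0.6535 0.3557 0.2472] F [ 0.4 -0.6 -1.5] op 0.103 gf 62.0 q [ 0.71  0.6   0.34  0.   -1.31 -1.45]
```

View pics/e1.png

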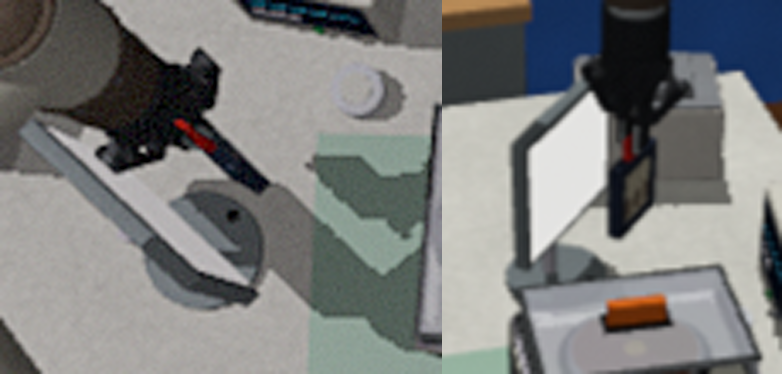

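Both views show the cassette upright, held clear about 8 cm in front of the panel. In the top crop the cassette edge is at about 37° and the panel at about 42°, so I refit the lamp yaw from the clicks.

```bash
python3 - <<'E'
from h import *
s=lambda u,v:(225+u/6,70+v/6);t=lambda u,v:(70+(u-360)/4.8,120+v/4.8)
def lit(p):
    w,h=.105-p[3],.085-p[4]
    return [[0,sy*w,.17+sz*h] for sy,sz in((1,1),(-1,1),(-1,-1),(1,-1))]
side=("side",lit,np.array([s(94,205),s(234,75),s(232,265),s(95,402)]))
top=("top",[[0,-.105,.255],[0,.105,.255],[.02,-.105,.255],[.02,.105,.255],[0,.105,.085]],np.array([t(412,50),t(645,262),t(395,68),t(632,287),t(722,293)]))
p0=[.594,.409,2.407,.005,.005]
for n,o in(("side",[side]),("top",[top]),("both",[side,top])):
    l,r=fit(o,p0);print(n,l.round(4),r.tolist())
    e=env.get_obs()["eef_pos"];print(T([0,0,-l[2]],[e-[l[0],l[1],0]])[0].round(4))
E
```

```text
side [0.5966 0.4146 2.4029 0.0085 0.0096] [[-0.4, 0.0], [0.0, -0.0], [-0.0, 0.0], [0.4, -0.0]]
[-0.0818  0.0053  0.2471]
top [0.5899 0.4062 2.432  0.005  0.005 ] [[-0.5, -1.4], [1.5, 0.8], [-1.5, -0.3], [-0.4, 0.5], [3.3, -0.0]]
[-0.0811 -0.0031  0.2471]
both [0.5924 0.4076 2.4153 0.0083 0.0093] [[-0.8, 1.1], [-0.8, 0.7], [-0.8, 1.0], [0.0, 1.3], [-0.5, -2.7], [0.6, 0.4], [-1.6, -1.6], [-1.4, 0.1], [2.5, -0.4]]
[-0.0802 -0.0017  0.2471]
```

```bash
python3 - <<'E'
from h import *
st();print(env.finish_job())
E
```

```text
32.12 [0.6535 0.3557 0.2471] F [-0.7 -0.2 -0.3] op 0.097 gf 62.0 q [ 0.71  0.6   0.34  0.   -1.31 -1.45]
the job is handed in; nothing more can be done
None
```

I handed the job in at 32 s with the guard shut, the flap folded back to about 1.68 rad and the cassette held upright, centred and square about 8 cm in front of the lit panel; the hand-in call returned no verdict.

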